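# Bring a sample vial into the inspection camera's view with the sprung mirror

### The job

Stand the vial with the blue sample upright in the middle of the narrow raised pedestal and let go of it. Then take the orange knob on top of the mirror, turn it against its spring until the blue vial appears in the middle of the mirror as the blue inspection camera sees it, and finish while still holding the knob steady at that angle. Keep the vial upright on the way, leave the other two vials where they stand and do not touch the mirror glass.

Things in the scene. Friction and masses are not known exactly. Their poses are not given: they have to be found in the camera images.
- vial_c: the vial to be inspected: round glass sample vial with BLUE sample and black cap, 28 mm across, 59 mm tall; starts upright on the bench. Origin at the centre of its underside, z along its axis upwards.
- vial_a: bystander: same size of vial (28 x 59 mm) with amber sample and black cap; origin at the centre of its underside. Leave it alone.
- vial_b: bystander: same size of vial (28 x 59 mm) with clear-grey sample and white cap; origin at the centre of its underside. Leave it alone.
- pedestal_top (a point): centre of the flat round top, 38 mm across, of the narrow aluminium pedestal, 60 mm above the bench. The pedestal is fixed; its foot is 60 mm across. It stands 0.13 to 0.18 m from the mirror.
- mirror_stand: fixed aluminium rail, 235 x 46 x 12 mm, that carries the mirror at one end and the blue inspection camera at the other. Origin on the bench straight below the mirror's upright turning axis; x points from the mirror to the camera, z up. The camera's top is 112 mm above the bench, its back at x = 0.206.
- mirror_centre (a point): centre of the mirror's glass front, on the upright turning axis, 90 mm above the bench (fixed point). The glass is 50 mm wide and 44 mm high, in a black frame 58 mm wide that reaches from 64 to 121 mm above the bench.
- mirror: the turning mirror: black frame, glass and orange knob in one. Origin on the turning axis at bench height; x is the outward normal of the glass (turns with the mirror), z up. The front of the glass lies in the turning axis. The glass is not to be touched.
- camera_lens (a point): front of the inspection camera's lens, 90 mm above the bench, 123 mm from the mirror axis; the camera looks level, straight at the mirror centre (fixed point).
- mirror_angle (a joint): mirror angle in rad, 0 to 1.25: 0 = at rest on its stop, facing the camera; grows clockwise seen from above, towards the pedestal's side; equals the angle from the camera line to the mirror's normal. A spring returns it to 0 (0.024 N m at 0, 0.08 N m more per rad). A thing is mid-view when, from above, the normal halves the angle at the mirror centre between lens and thing.
- knob_grip (a point): point on the turning axis inside the orange bar-shaped knob on top of the mirror, 146 mm above the bench, where to grip it. The knob is fixed to the mirror: 12 mm thick (along this point's x, the mirror's normal: close the fingers across this), 44 mm long (its y), from 131 to 157 mm above the bench.
- sight (a point): an unseen point 150 mm from the mirror centre along the camera's line of sight after the mirror, 90 mm above the bench; it swings by twice the mirror's angle. Its x axis points along that line, away from the mirror, its y axis level across it: the vial is in the middle of the view when its y in this frame is 0.
Not all that is in view belongs to the job. Leave any purple look-alike of the vial_c alone.

How it is judged:
By the outcome, as a careful person would: the job done as asked, in the order asked, and still so for the second after the job is handed in, while the arm keeps its last pose, push and grip.
It also fails if it takes over 48 s, if anything falls off the work surface, if the arm or the gripper's body presses on something with over 40 N, if the wrist force passes 120 N, or if a joint passes its speed limit or range.

### The arm

A 6-joint arm with a two-finger parallel gripper is mounted at the origin on a cart in front of the work surface, level with it; the furniture and walls round the work are solid. World frame = base frame: x ahead of the robot, y to its left, z up, the work surface at z = 0. Lengths are in m, angles in rad, forces in N, time in s.
With the tool pointing down it reaches from about 0.35 to 0.775 m from the base axis. Payload 7.3 kg.
Tool frame: the origin (TCP) lies on the mounting face of the last link; the fingertips stand 178 mm ahead of it and the grasp point (between the pads) lies 159 mm ahead of it (robot.grip_depth is the distance from the TCP to the grasp point, in m); z points along the fingers, y is the line along which they close (so a half turn about z gives the same grasp; the last joint's range is limited). The gripper opens to 92 mm and grips with 3 to 60 N. Pads are 19 mm wide; open, the fingers measure 130 mm over their backs; the gripper's body (75 mm by 190 mm) begins 47 mm behind the grasp point.
Start: joints at [-1.343, 0.342, 1.524, -0, 1.275, -0.146], TCP at [0.192, -0.489, 0.405] pointing down, gripper open.
Joint ranges: [-2.53, 2.53], [-0.77, 2.02], [0.04, 2.7], [-1, 4.14], [0.28, 2.66], [-3.11, 3.11]. Speed limits (rad/s): [2.57, 2.57, 3.14, 3.14, 3.14, 3.14].

### API

Orientations are given as [roll, pitch, yaw] about the fixed x, y, z axes, in that order (R = Rz(yaw) Ry(pitch) Rx(roll)).
In Python, from cell import observe, cams, robot, models gives the robot as it stands.
- The arm moves only by the shell command python3 -m jog 'ROWS' [FORCE]. ROWS is JSON, a list of rows, each a list of 3 entries, a list of its own where there are three numbers: the shift along the tool's x, y, z each as a share of 0.4 m, from -1 to 1, then the turn about the tool's z as a share of pi rad, from -1 to 1, then the closure, from 0 (fully open) to 1 (shut). In form: [[[x, y, z], turn, jaw], ...]. A call has 1 to 12 rows; each row is the pose to reach, as a shift and turn from the pose commanded when the call began, along the tool's axes at that moment, turning the shorter way round; what a row does not reach only later rows make up. A row lasts 1/8 s, in which the tool goes at most 62.5 mm and 10.7 degrees, less where a joint would pass 70% of its speed; a pose out of reach is approached as far as the arm can. A call with a number of a shift or a turn outside -1 to 1 is refused whole. A call with a gripper value outside its range is refused whole. The fingers move at their own pace and stop on an object; FORCE is the grip in N (left out, the last holds). Time passes only in rows, so rows that repeat a pose let the fingers close. It gives the time, the measured TCP pose, the force, the opening and the grip force at its end, in the units of the state.
- observe(): the state, without advancing time (a new reading comes with each control period).
- cams.read_camera(name): name is "side" or "top"; returns the picture (384x512x3 uint8, red, green, blue); there is no depth.
- cams.camera_model(name): a dict with "camera_matrix" (3x3 intrinsics, pixels), "pose" (4x4, takes a point from camera to world coordinates). Camera axes: x right, y down, z forward; pixel columns grow to the right and rows downward; lengths in m; the calibration is good to about 2 mm. A picture is of the moment at which its call begins. camera_model takes no time and is no camera call.
- robot.hand_in(): hands the job in; it is judged then, once.
Trained networks look in the newest picture that a camera, given by its name, has taken for a name from the list of things; names that differ only in an ending like _2 or _b are one class to them, and where a whole thing is asked for, a point or a joint stands for the part that bears it (a point fixed in the world has none). Each returns a list of dicts, best first, with "confidence" (0 to 1); they miss things now and then, are a little off and sometimes report something else, mostly with a low value. They report only what shows in the picture. A call takes as long as a camera call. They do not tell look-alikes from the thing itself.
- models.find_in(target, camera): "position" ([x, y, z] in m, in world coordinates, good to about 4 mm: the middle of the surface that is visible of it).
- models.pinpoint(target, camera): "position" ([x, y, z] in m, in world coordinates, good to about 4 mm: a listed point, or the origin of a listed thing).
The state is a dict: "time": time; "qpos": joint angles; "qvel": joint speeds; "joint_efforts": joint torques, N m; "tool_pos": TCP position; "tool_rot": TCP orientation; "contact_force": force on the tool from outside, world axes, zero at the start; "torque": the same for the moment, N m; "opening": finger opening in m; "grip_force": force on a finger pad.
Only numpy, scipy, OpenCV 4.12 (cv2) and the standard library are available. Lean on these libraries where they do the work, as an engineer would, in place of code of your own. Each camera call takes 0.05 s, during which the arm holds its last target. There are 200 camera calls.

## Working session

There is one attempt and no reset: what is moved stays moved. The work goes in short steps, Python scripts to look and compute and a shell command to move; the robot and the scene stay as the last step left them, time stands still between calls to the robot, and variables do not carry over. Pictures are saved under pics/ and viewed, at most 10 in all, crops included, and the job is handed in when it is done.

```bash
mkdir -p pics
python3 - <<'E'
from cell import observe,cams,robot,models
import cv2,numpy as np
ims=[]
for c in ("side","top"):
    im=cams.read_camera(c);cv2.imwrite(f"pics/{c}0.png",im[:,:,::-1])
    m=cams.camera_model(c);print(c,np.round(m["camera_matrix"],1).tolist(),np.round(m["pose"],3).tolist())
    for t in ["vial_c","pedestal_top","mirror_stand","mirror_centre","camera_lens","knob_grip","vial_a"]:
        print(t,[(np.round(d["position"],3).tolist(),round(d["confidence"],2)) for d in models.pinpoint(t,c)[:4]])
o=observe();print(o["time"],o["tool_pos"],o["tool_rot"],o["opening"])
E
```

```text
side [[430.8, 0.0, 259.8], [0.0, 430.8, 188.1], [0.0, 0.0, 1.0]] [[-1.0, 0.025, -0.002, 0.588], [0.014, 0.514, -0.858, 1.115], [-0.02, -0.858, -0.514, 0.771], [0.0, 0.0, 0.0, 1.0]]
vial_c [([0.478, 0.11, -0.006], 0.6), ([0.463, 0.299, -0.004], 0.6), ([0.45, 0.234, -0.002], 0.55), ([0.49, 0.018, -0.001], 0.46)]
pedestal_top [([0.524, -0.291, 0.063], 0.58)]
mirror_stand [([0.56, -0.132, 0.002], 0.74)]
mirror_centre [([0.558, -0.131, 0.088], 0.79)]
camera_lens []
knob_grip [([0.558, -0.129, 0.148], 0.71)]
vial_a [([0.478, 0.11, -0.006], 0.6), ([0.463, 0.299, -0.004], 0.6), ([0.45, 0.234, -0.002], 0.55), ([0.49, 0.018, -0.001], 0.46)]
top [[463.9, 0.0, 251.3], [0.0, 463.9, 196.8], [0.0, 0.0, 1.0]] [[-0.027, -0.989, 0.147, 0.4], [-0.999, 0.029, 0.014, -0.016], [-0.018, -0.147, -0.989, 1.325], [0.0, 0.0, 0.0, 1.0]]
vial_c [([0.454, 0.229, 0.001], 0.65), ([0.486, 0.014, -0.004], 0.56), ([0.46, 0.299, 0.001], 0.51), ([0.479, 0.113, -0.003], 0.45)]
pedestal_top [([0.528, -0.287, 0.061], 0.71), ([0.477, 0.113, -0.004], 0.54)]
mirror_stand [([0.555, -0.132, -0.003], 0.72)]
mirror_centre [([0.558, -0.133, 0.088], 0.65)]
camera_lens [([0.675, -0.168, 0.092], 0.85), ([0.527, -0.286, 0.06], 0.62)]
knob_grip [([0.557, -0.126, 0.145], 0.6)]
vial_a [([0.454, 0.229, 0.001], 0.65), ([0.486, 0.014, -0.004], 0.56), ([0.46, 0.299, 0.001], 0.51), ([0.479, 0.113, -0.003], 0.45)]
0.8 [ 0.19172166 -0.48873613  0.4047862 ] [3.14139909e+00 3.69038545e-05 3.73789626e-01] 0.09169591707492467
```

View pics/side0.png

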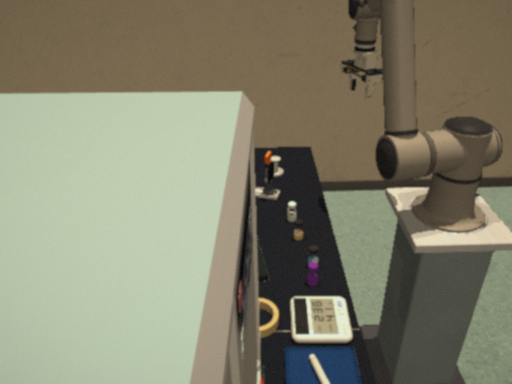

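View pics/top0.png

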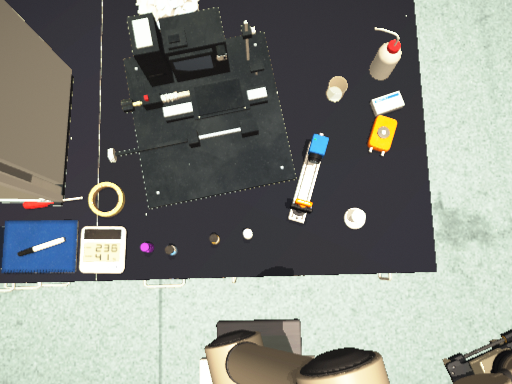

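The top view shows purple (146,247), probably blue (171,250), amber (214,240) and white (248,234), with the mirror at (302,205), the inspection camera at (318,146) and the pedestal at (355,218). I'll enlarge to check colours and measure pixels.

Run:
```python
import cv2,numpy as np
t=cv2.imread("pics/top0.png");s=cv2.imread("pics/side0.png")
r=lambda a,k:cv2.resize(a,None,fx=k,fy=k,interpolation=cv2.INTER_CUBIC)
a=r(t[225:265,130:230],8);cv2.imwrite("pics/c1.png",np.vstack([a[:, :800], np.hstack([r(t[125:235,280:380],2.5)[:275], r(s[215:295,270:340],3.4)[:272] if 0 else np.zeros((275,0,3),np.uint8), cv2.resize(s[145:295,255:345],(165,275),interpolation=cv2.INTER_CUBIC), np.zeros((275,385,3),np.uint8)])]))
```

```text
(no output)
```

View pics/c1.png

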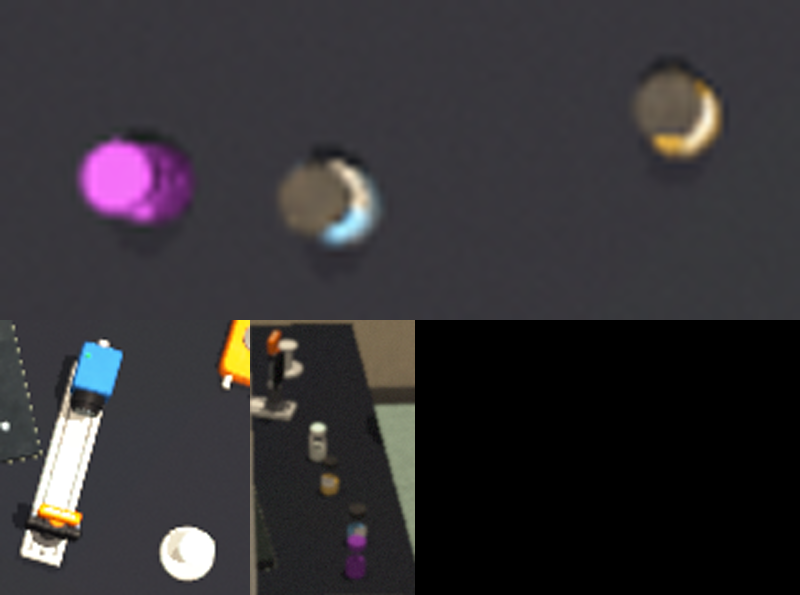

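Blue vial confirmed: top cap at (169,249), side cap at (313,248), with the purple look-alike 70 mm to its left. Next I refine the positions by pixels.

```bash
cat > h.py <<'E'
import cv2,numpy as np
from cell import observe,cams,robot,models
def ray(c,u,v):
    m=cams.camera_model(c);T=np.array(m["pose"]);d=np.linalg.inv(m["camera_matrix"])@[u,v,1]
    return T[:3,3],T[:3,:3]@d
def atz(c,u,v,z):
    o,d=ray(c,u,v);return o+d*(z-o[2])/d[2]
def tri(a,b):
    A=np.zeros((3,3));y=np.zeros(3)
    for c,u,v in (a,b):
        o,d=ray(c,u,v);d/=np.linalg.norm(d);P=np.eye(3)-np.outer(d,d);A+=P;y+=P@o
    return np.linalg.solve(A,y)
def proj(c,p):
    m=cams.camera_model(c);q=np.linalg.inv(m["pose"])@[*p,1];q=np.array(m["camera_matrix"])@q[:3];return q[:2]/q[2]
E
python3 - <<'E'
from h import *
t=cv2.imread("pics/top0.png").astype(int);s=cv2.imread("pics/side0.png").astype(int)
def cen(mask,x0,y0,nm):
    n,l,st,ce=cv2.connectedComponentsWithStats(mask.astype(np.uint8))
    k=1+np.argmax(st[1:,4]);print(nm,ce[k]+[x0,y0],st[k]+[x0,y0,0,0,0]);return ce[k]+[x0,y0]
R=lambda v:np.round(v,4)
c=t[205:232,340:372];f=cen(c.min(2)>110,340,205,"ped top");print(R(atz("top",*f,.01)),R(atz("top",*f,.06)))
b,g,r=[t[130:160,305:335,i] for i in range(3)]
f=cen((b>150)&(r<120),305,130,"bluecam");print(R(atz("top",*f,.112)))
b,g,r=[t[190:225,285:325,i] for i in range(3)]
f=cen((r>180)&(b<120),285,190,"knob top");print(R(atz("top",*f,.157)))
b,g,r=[s[145:180,256:285,i] for i in range(3)]
f2=cen((r>120)&(b<90)&(r-g>40),256,145,"knob side")
print("knob",R(tri(("top",*f),("side",*f2))))
print("vial",R(atz("top",169.06,249.3,.059)),R(tri(("top",169.06,249.3),("side",313.1,248.3))))
print("sideped proj",proj("side",(.526,-.289,.06)),proj("top",(.526,-.289,.06)))
for tg in ["vial_c","pedestal_top","mirror_centre","camera_lens","knob_grip"]:
  for c in ("side","top"):
    for k in range(2):
      cams.read_camera(c)
      print(tg,c,[R(d["position"]).tolist() for d in models.pinpoint(tg,c)[:4] if tg!="vial_c" or abs(d["position"][1]-.23)<.03])
E
```

```text
ped top [354.54947917 217.875     ] [344 208  22  21 384]
[ 0.5265 -0.2894  0.01  ] [ 0.5217 -0.279   0.06  ]
bluecam [318.65448505 144.0166113 ] [309 134  20  21 301]
[ 0.7181 -0.1841  0.112 ]
knob top [303.39189189 203.2027027 ] [295 198  18  10  74]
[ 0.5533 -0.1319  0.157 ]
knob side [267.73333333 156.35      ] [265 151   7  12  60]
knob [ 0.5565 -0.1335  0.1427]
vial [0.4503 0.2287 0.059 ] [0.4506 0.2297 0.0537]
sideped proj [275.42063141 157.30417634] [358.12634257 216.20361904]
vial_c side [[0.4495, 0.2331, -0.0019]]
vial_c side [[0.4505, 0.2328, -0.0023]]
vial_c top [[0.4532, 0.2303, 0.0019]]
vial_c top [[0.4533, 0.231, 0.0014]]
pedestal_top side [[0.5256, -0.2877, 0.0629]]
pedestal_top side [[0.525, -0.2892, 0.0636]]
pedestal_top top [[0.5265, -0.287, 0.0601]]
pedestal_top top [[0.53, -0.2863, 0.0595]]
mirror_centre side [[0.5541, -0.1303, 0.0886]]
mirror_centre side [[0.558, -0.1291, 0.0899]]
mirror_centre top [[0.556, -0.1342, 0.0886]]
mirror_centre top [[0.5594, -0.1349, 0.0893]]
camera_lens side []
camera_lens side []
camera_lens top [[0.6735, -0.1686, 0.0891], [0.5528, -0.1317, -0.0043]]
camera_lens top [[0.6755, -0.1672, 0.089], [0.4779, 0.1136, -0.002]]
knob_grip side [[0.5575, -0.1286, 0.1488], [0.5588, -0.1285, -0.0002]]
knob_grip side [[0.5581, -0.1303, 0.1482]]
knob_grip top [[0.56, -0.1255, 0.1458]]
knob_grip top [[0.5596, -0.1303, 0.146]]
```

```bash
cat >> h.py <<'E'
from scipy.spatial.transform import Rotation as Ro
def go(grip,yawdeg):
    """print shift/turn shares to bring the grasp point to grip with tool down"""
    o=observe();R=Ro.from_euler("xyz",o["tool_rot"]);tgt=np.array(grip)+[0,0,robot.grip_depth]
    d=R.inv().apply(tgt-o["tool_pos"])/.4
    dy=-(yawdeg-np.degrees(o["tool_rot"][2])+180)%360-180
    dy=(-(yawdeg-np.degrees(o["tool_rot"][2]))+180)%360-180
    print("rows",np.round(d,4),round(dy/180,4),"dist",np.linalg.norm(d)*.4)
E
python3 -c "
from h import *
go((.42,-.12,.246),90)"
python3 -m jog '[[[0.868,-0.651,0],-0.381,0.45],[[0.868,-0.651,0],-0.381,0.45],[[0.868,-0.651,0],-0.381,0.45],[[0.868,-0.651,0],-0.381,0.45],[[0.868,-0.651,0],-0.381,0.45],[[0.868,-0.651,0],-0.381,0.45],[[0.868,-0.651,0],-0.381,0.45],[[0.868,-0.651,0],-0.381,0.45],[[0.868,-0.651,0],-0.381,0.45],[[0.868,-0.651,0],-0.381,0.45]]' 15
python3 -c "
from h import *
go((.451,.230,.16),90)"
```

```text
rows [ 0.8679 -0.6498 -0.0012] -0.381 dist 0.4336670995633689
time: 4.05
tool_pos: [0.4194, -0.1206, 0.4047]
tool_rot: [-3.141, 0.0, 1.568]
contact_force: [-0.1, -0.3, -0.6]
opening: 0.0503
grip_force: 0.0
rows [0.8769 0.0769 0.2135] -0.0008 dist 0.3623031585343371
```

```bash
python3 -m jog '[[[0.877,0.077,0.214],0,0.45],[[0.877,0.077,0.214],0,0.45],[[0.877,0.077,0.214],0,0.45],[[0.877,0.077,0.214],0,0.45],[[0.877,0.077,0.214],0,0.45],[[0.877,0.077,0.214],0,0.45],[[0.877,0.077,0.214],0,0.45],[[0.877,0.077,0.214],0,0.45]]'
python3 - <<'E'
from h import *
go((.451,.230,.035),90)
im=cams.read_camera("side");cv2.imwrite("pics/s1.png",cv2.resize(im[180:310,250:380,::-1],(520,520),interpolation=cv2.INTER_CUBIC))
E
```

```text
time: 5.05
tool_pos: [0.4511, 0.23, 0.319]
tool_rot: [-3.141, 0.001, 1.569]
contact_force: [-0.5, -0.9, -0.6]
opening: 0.0504
grip_force: 0.0
rows [ 2.000e-04 -0.000e+00  3.121e-01] -0.0005 dist 0.12482954002342304
```

View pics/s1.png

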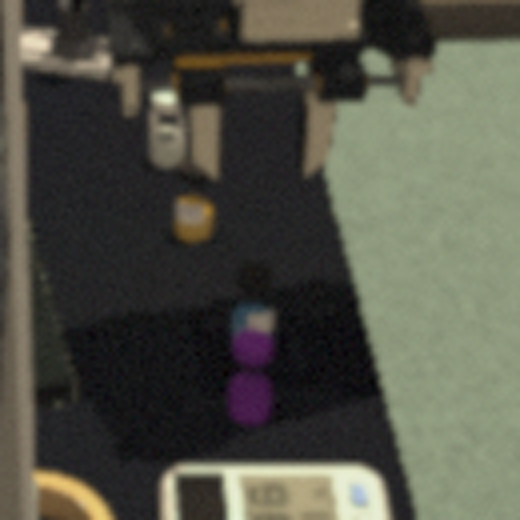

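The fingers at crop (205–318,175) straddle the blue vial's cap at (255,275), so I descend and grip.

```bash
python3 -m jog '[[[0,0,0.15],0,0.45],[[0,0,0.25],0,0.45],[[0,0,0.312],0,0.45],[[0,0,0.312],0,0.45],[[0,0,0.312],0,0.8],[[0,0,0.312],0,0.8],[[0,0,0.312],0,0.8],[[0,0,0.312],0,0.8]]' 15
python3 -c "
from h import *
o=observe();print(o['grip_force'],o['tool_pos'])"
```

```text
time: 6.1
tool_pos: [0.451, 0.2313, 0.1953]
tool_rot: [3.14, -0.0, 1.571]
contact_force: [-0.7, -1.7, 8.3]
opening: 0.0264
grip_force: 15.0
15.011880596866831 [0.45100308 0.23131956 0.19531036]
```

```bash
python3 -m jog '[[[0,0,-0.05],0,0.8],[[0,0,-0.15],0,0.8],[[0,0,-0.3],0,0.8],[[0,0,-0.42],0,0.8],[[0,0,-0.42],0,0.8]]' 20
python3 - <<'E'
from h import *
im=cams.read_camera("side");t=cams.read_camera("top")
a=cv2.resize(im[150:290,250:390],(500,500),interpolation=cv2.INTER_CUBIC);b=cv2.resize(t[190:270,120:200],(300,300),interpolation=cv2.INTER_CUBIC)
b=np.vstack([b,np.zeros((200,300,3),np.uint8)])
cv2.imwrite("pics/s2.png",np.hstack([a,b])[:,:,::-1])
go((.48,-.1,.2),90)
E
```

```text
time: 6.72
tool_pos: [0.4512, 0.2316, 0.3663]
tool_rot: [3.133, -0.003, 1.571]
contact_force: [0.6, -0.2, -1.3]
opening: 0.0261
grip_force: 20.0
rows [-0.8281  0.0741  0.0077] 0.0001 dist 0.33257253432625095
```

View pics/s2.png

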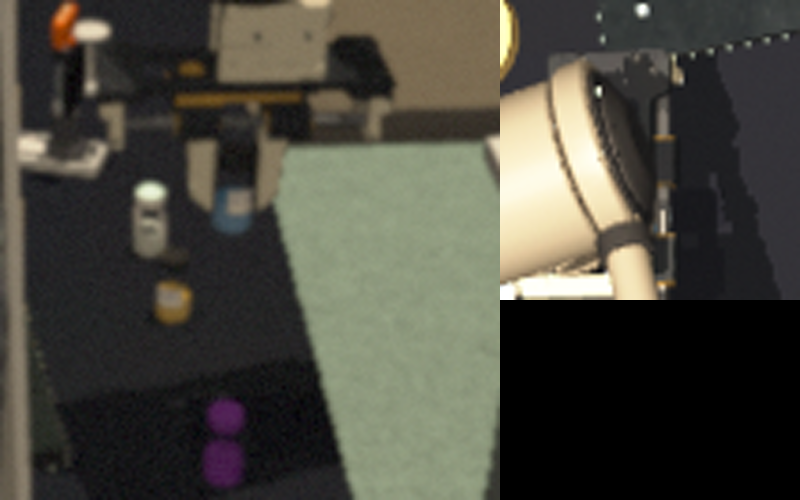

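The vial is held upright between the pads at crop (235,200), and both purple items are still in place. I'll carry it round the mirror on the robot's side.

```bash
python3 -m jog '[[[-0.1,0,0],0,0.8],[[-0.22,0,0],0,0.8],[[-0.36,0,0],0,0.8],[[-0.5,0,0],0,0.8],[[-0.64,0,0],0,0.8],[[-0.78,0,0],0,0.8],[[-0.9,0,0],0,0.8],[[-0.97,0,0],0,0.8],[[-1,0,0],0,0.8],[[-1,0,0],0,0.8]]'
python3 -c "
from h import *
go((.45,-.29,.2),90)
go((.5265,-.2885,.2),90)
go((.5265,-.2885,.1163),90)"
```

```text
time: 8.07
tool_pos: [0.4505, -0.1687, 0.3613]
tool_rot: [-3.14, -0.001, 1.57]
contact_force: [0.2, 0.2, -0.5]
opening: 0.026
grip_force: 20.0
rows [-0.3032 -0.001   0.0049] -0.0003 dist 0.12131116053849918
rows [-0.2993  0.1902  0.0045] -0.0003 dist 0.14187395775897507
rows [-0.2996  0.1906  0.2138] -0.0003 dist 0.16578214436582425
```

```bash
python3 -m jog '[[[-0.12,0,0],0,0.8],[[-0.25,0,0],0,0.8],[[-0.3,0.06,0],0,0.8],[[-0.3,0.14,0.02],0,0.8],[[-0.3,0.19,0.07],0,0.8],[[-0.3,0.19,0.14],0,0.8],[[-0.3,0.19,0.19],0,0.8],[[-0.3,0.19,0.214],0,0.8],[[-0.3,0.19,0.214],0,0.8]]'
python3 - <<'E'
from h import *
im=cams.read_camera("side");t=cams.read_camera("top")
a=cv2.resize(im[120:200,250:330],(400,400),interpolation=cv2.INTER_CUBIC);b=cv2.resize(t[170:250,280:380],(400,320),interpolation=cv2.INTER_CUBIC)
b=np.vstack([b,np.zeros((80,400,3),np.uint8)])
cv2.imwrite("pics/s3.png",np.hstack([a,b])[:,:,::-1])
for c in("side","top"):
  for k in ("vial_c","pedestal_top"): print(c,k,[np.round(d["position"],3).tolist() for d in models.pinpoint(k,c) if d["position"][1]<-.2])
o=observe();print(o["tool_pos"],o["tool_rot"])
E
```

```text
time: 9.2
tool_pos: [0.5268, -0.2879, 0.2763]
tool_rot: [-3.141, -0.001, 1.572]
contact_force: [0.5, -0.1, -0.7]
opening: 0.0262
grip_force: 20.0
side vial_c [[0.525, -0.285, 0.079]]
side pedestal_top [[0.526, -0.29, 0.065]]
top vial_c []
top pedestal_top [[0.53, -0.289, 0.057]]
[ 0.52678571 -0.28882427  0.27755749] [3.14036517e+00 9.22318058e-04 1.57065669e+00]
```

View pics/s3.png

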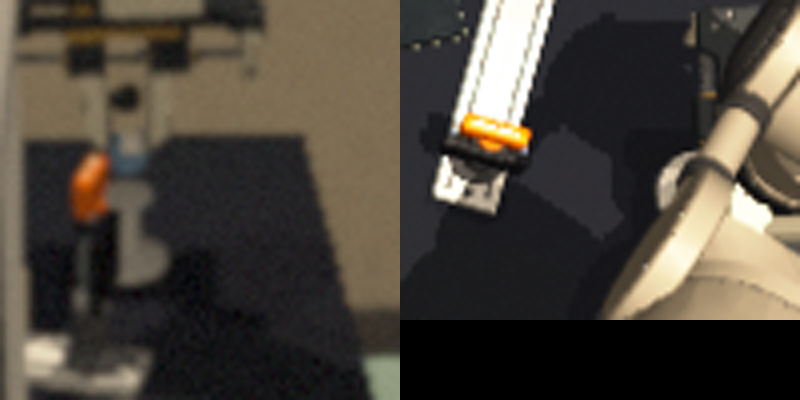

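Side view: vial bottom at crop (128,172) is centred over the pedestal top at (130,185), so I lower it gently.

```bash
python3 -m jog '[[[0,0,0.02],0,0.8],[[0,0,0.035],0,0.8],[[0,0,0.042],0,0.8],[[0,0,0.046],0,0.8],[[0,0,0.046],0,0.8]]'; python3 -c "
from h import *
o=observe();print(o['tool_pos'],o['contact_force'])"
```

```text
time: 10.12
tool_pos: [0.5267, -0.2888, 0.2582]
tool_rot: [-3.142, 0.0, 1.571]
contact_force: [-0.6, 0.9, -0.5]
opening: 0.0259
grip_force: 20.0
[ 0.52667159 -0.28878338  0.2582416 ] [-0.6204494   0.89072545 -0.51933217]
```

```bash
python3 -m jog '[[[0,0,0.004],0,0.8],[[0,0,0.007],0,0.8],[[0,0,0.007],0,0.8]]'; python3 -m jog '[[[0,0,0.002],0,0.8],[[0,0,0.004],0,0.8],[[0,0,0.004],0,0.8]]'
```

```text
time: 10.5
tool_pos: [0.5266, -0.2887, 0.2555]
tool_rot: [3.142, 0.0, 1.571]
contact_force: [0.4, -1.2, -0.3]
opening: 0.0262
grip_force: 20.0
time: 10.88
tool_pos: [0.5266, -0.2887, 0.2553]
tool_rot: [3.141, 0.001, 1.571]
contact_force: [-3.6, 1.6, 9.0]
opening: 0.026
grip_force: 20.0
```

Contact came at 0.2553, exactly as predicted. Release and rise.

```bash
python3 -m jog '[[[0,0,-0.001],0,0.65],[[0,0,-0.002],0,0.6],[[0,0,-0.002],0,0.5],[[0,0,-0.002],0,0.45],[[0,0,-0.002],0,0.45],[[0,0,-0.08],0,0.45],[[0,0,-0.2],0,0.45],[[0,0,-0.33],0,0.45],[[0,0,-0.33],0,0.45]]'
python3 -c "
from h import *
go((.43,-.20,.246),72)"
```

```text
time: 12.0
tool_pos: [0.5272, -0.289, 0.3907]
tool_rot: [3.134, 0.006, 1.571]
contact_force: [0.2, 0.1, -0.5]
opening: 0.0509
grip_force: 0.0
rows [ 0.2224 -0.2427 -0.0393] 0.1 dist 0.13259437411294145
```

```bash
python3 -m jog '[[[0.67,-0.27,-0.02],0.1,0.45],[[0.67,-0.27,-0.02],0.1,0.45],[[0.67,-0.27,-0.02],0.1,0.45],[[0.67,-0.27,-0.02],0.1,0.45],[[0.67,-0.27,-0.02],0.1,0.45],[[0.67,-0.27,-0.02],0.1,0.45],[[0.67,-0.27,-0.02],0.1,0.45]]'
python3 - <<'E'
from h import *
R=lambda v:np.round(v,4).tolist()
im=cams.read_camera("side");t=cams.read_camera("top")
cv2.imwrite("pics/topfull.png",t[:,:,::-1])
a=cv2.resize(im[120:200,250:330],(400,400),interpolation=cv2.INTER_CUBIC);b=cv2.resize(t[130:230,290:370],(400,500),interpolation=cv2.INTER_CUBIC)
a=np.vstack([a,np.zeros((100,400,3),np.uint8)])
cv2.imwrite("pics/s4.png",np.hstack([a,b])[:,:,::-1])
for i in range(3):
 for c in("side","top"):
  cams.read_camera(c)
  for k in ("vial_c","pedestal_top","camera_lens","mirror_centre","sight"): print(c,k,[R(d["position"]) for d in models.pinpoint(k,c)[:6] if k!='vial_c' or d["position"][1]<-.2])
go((.557,-.131,.22),72.4)
E
```

```text
time: 12.88
tool_pos: [0.4189, -0.0211, 0.3936]
tool_rot: [-3.142, 0.0, 1.257]
contact_force: [-0.2, -0.1, 0.8]
opening: 0.0504
grip_force: 0.0
side vial_c [[0.5274, -0.2877, 0.06]]
side pedestal_top [[0.525, -0.2905, 0.0619]]
side camera_lens []
side mirror_centre [[0.5566, -0.1307, 0.0881]]
side sight []
top vial_c [[0.5308, -0.289, 0.0629]]
top pedestal_top [[0.5293, -0.2854, 0.061]]
top camera_lens [[0.6755, -0.168, 0.0899], [0.5306, -0.2901, 0.0596]]
top mirror_centre [[0.556, -0.1342, 0.0912]]
top sight []
side vial_c [[0.5283, -0.2881, 0.0579]]
side pedestal_top [[0.5284, -0.2899, 0.0642]]
side camera_lens []
side mirror_centre [[0.5581, -0.1317, 0.0895]]
side sight []
top vial_c [[0.5277, -0.2894, 0.0596]]
top pedestal_top [[0.5295, -0.2854, 0.0599]]
top camera_lens [[0.6758, -0.1686, 0.0891]]
top mirror_centre [[0.5579, -0.1328, 0.0886]]
top sight []
side vial_c [[0.5268, -0.2864, 0.0584]]
side pedestal_top [[0.5258, -0.2888, 0.0622]]
side camera_lens []
side mirror_centre [[0.5572, -0.1298, 0.0914]]
side sight []
top vial_c [[0.5292, -0.2926, 0.0599]]
top pedestal_top [[0.5265, -0.2867, 0.0579]]
top camera_lens [[0.6744, -0.1683, 0.0919], [0.4795, 0.1126, -0.0008]]
top mirror_centre [[0.5552, -0.1356, 0.0889]]
top sight []
rows [-0.1552  0.4141  0.0369] -0.0023 dist 0.1775100442414897
```

View pics/s4.png

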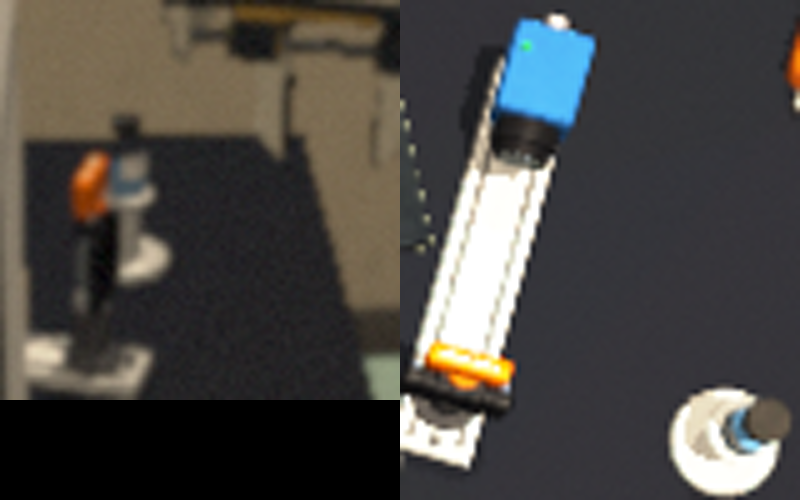

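Vial is upright in the middle of the pedestal (side (130,165), top foot (725,440)). Next I measure the rail direction from its edges and approach above the knob.

```bash
python3 - <<'E'
from h import *
t=cv2.cvtColor(cv2.imread("pics/topfull.png"),cv2.COLOR_BGR2GRAY).astype(float)
def sub(row,x0,x1,sgn,th=110):
    r=t[row,x0:x1]; xs=range(len(r)) if sgn>0 else range(len(r)-1,-1,-1)
    for i in xs:
        if r[i]>th:
            j=i-sgn
            if not 0<=j<len(r): return None
            return x0+j+sgn*(th-r[j])/(r[i]-r[j])
for nm,sgn in(("L",1),("R",-1)):
    P=[]
    for row in range(166,197):
        u=sub(row,285,330,sgn)
        if u: P.append(atz("top",u,row,.012)[:2])
    P=np.array(P);
    for it in range(3):
        c=np.polyfit(P[:,0],P[:,1],1);e=P[:,1]-np.polyval(c,P[:,0]);P=P[abs(e)<2.5*max(e.std(),3e-4)]
    print(nm,len(P),np.degrees(np.arctan(c[0])),"y at x=.557",np.polyval(c,.557),"rms",e.std())
m=np.array([.557,-.1315]);v=np.array([.5275,-.2885]);w=v-m
a=np.degrees(np.arctan2(w[1],w[0]));print("to vial",a,np.linalg.norm(w))
for l in(-17.0,-17.5,-18):print(l,"mirror yaw",(a+l)/2,"tool yaw",(a+l)/2+90,"angle",np.radians((l-a)/2))
E
python3 -m jog '[[[-0.155,0.414,0.0],-0.002,0.45],[[-0.155,0.414,0.0],-0.002,0.45],[[-0.155,0.414,0.0],-0.002,0.45],[[-0.155,0.414,0.037],-0.002,0.45],[[-0.155,0.414,0.037],-0.002,0.45]]'
```

```text
L 28 -13.769571655496495 y at x=.557 -0.11022722411708273 rms 0.005022803234031648
R 31 -17.753686055824506 y at x=.557 -0.15798347707491042 rms 0.0004643954856670719
to vial -100.64168787630473 0.15974745694376483
-17.0 mirror yaw -58.820843938152365 tool yaw 31.179156061847635 angle 0.7299114226834705
-17.5 mirror yaw -59.070843938152365 tool yaw 30.929156061847635 angle 0.7255480995534848
-18 mirror yaw -59.320843938152365 tool yaw 30.679156061847635 angle 0.721184776423499
time: 15.4
tool_pos: [0.5563, -0.1305, 0.3772]
tool_rot: [-3.137, -0.0, 1.263]
contact_force: [-0.4, 0.3, -0.3]
opening: 0.0509
grip_force: 0.0
```

Run:
```python
from h import *
go((.557,-.132,.148),72.3)
for i in range(3):
 cams.read_camera("side")
 print([np.round(d["position"],4).tolist() for d in models.pinpoint("knob_grip","side")[:1]])
im=cams.read_camera("side")
a=cv2.resize(im[110:190,250:330],(480,480),interpolation=cv2.INTER_CUBIC)
cv2.imwrite("pics/s5.png",a[:,:,::-1])
```

```text
rows [-0.003   0.0036  0.1749] 0.0003 dist 0.06999917231768131
[[0.5587, -0.1286, 0.1495]]
[[0.5538, -0.1304, 0.1477]]
[[0.5546, -0.1291, 0.1504]]
```

View pics/s5.png

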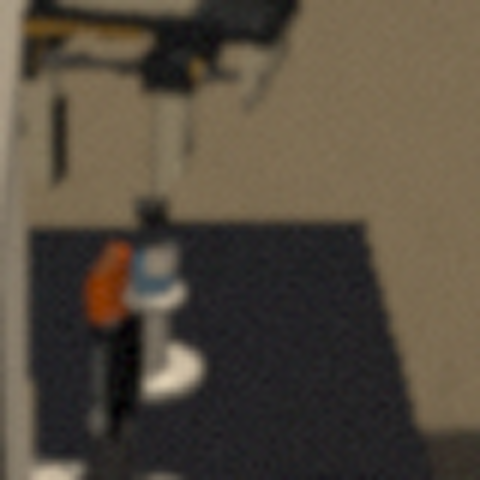

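The fingers at crop (60,150) and (172,130) straddle the orange knob at (107,285). I descend and close lightly.

```bash
python3 -m jog '[[[-0.003,0.004,0.06],0,0.45],[[-0.003,0.004,0.13],0,0.45],[[-0.003,0.004,0.175],0,0.45],[[-0.003,0.004,0.175],0,0.45]]' 5; python3 -m jog '[[[0,0,0],0,0.6],[[0,0,0],0,0.7],[[0,0,0],0,0.8],[[0,0,0],0,0.9],[[0,0,0],0,0.95],[[0,0,0],0,0.95],[[0,0,0],0,0.95],[[0,0,0],0,0.95]]' 5; python3 -c "
from h import *
o=observe();print(o['contact_force'],o['torque'],o['grip_force'],o['tool_pos'],o['tool_rot'])"
```

```text
time: 16.25
tool_pos: [0.5578, -0.1322, 0.3082]
tool_rot: [-3.139, -0.0, 1.263]
contact_force: [0.3, 0.6, 0.6]
opening: 0.0505
grip_force: 0.0
time: 17.25
tool_pos: [0.5574, -0.1323, 0.3092]
tool_rot: [-3.139, 0.0, 1.263]
contact_force: [-4.5, 1.3, 4.4]
opening: 0.0119
grip_force: 5.0
[-4.5371881   1.3410284   4.36170968] [0.14841224 0.72231301 0.00621355] 5.000007189810276 [ 0.5574414 -0.1322847  0.3092469] [-3.13895010e+00  1.45366918e-04  1.26296570e+00]
```

```bash
python3 -m jog '[[[0,-0.0025,-0.004],0,0.95],[[0,-0.0025,-0.004],0,0.95],[[0,-0.0025,-0.004],0,0.95]]' 10; python3 -m jog '[[[0,-0.0025,0],0,0.95],[[0,-0.0025,0],0,0.95],[[0,-0.0025,0],0,0.95]]' 20
```

```text
time: 17.62
tool_pos: [0.5571, -0.1322, 0.3096]
tool_rot: [-3.14, -0.0, 1.263]
contact_force: [2.2, -1.5, -13.3]
opening: 0.012
grip_force: 10.0
time: 18.0
tool_pos: [0.5567, -0.1321, 0.3096]
tool_rot: [3.141, -0.0, 1.263]
contact_force: [6.6, -2.6, -17.8]
opening: 0.0118
grip_force: 20.0
```

```bash
python3 -m jog '[[[0,0.0035,0.003],0,0.95],[[0,0.0035,0.003],0,0.95],[[0,0.0035,0.003],0,0.95]]' 25
```

```text
time: 18.38
tool_pos: [0.5572, -0.1322, 0.3095]
tool_rot: [-3.14, 0.0, 1.263]
contact_force: [-3.7, 0.3, -5.9]
opening: 0.0118
grip_force: 25.0
```

```bash
python3 -m jog '[[[0,0,0.001],0.015,0.95],[[0,0,0.001],0.035,0.95],[[0,0,0.001],0.055,0.95],[[0,0,0.001],0.075,0.95],[[0,0,0.001],0.095,0.95],[[0,0,0.001],0.11,0.95],[[0,0,0.001],0.11,0.95]]' 25;python3 -c "
from h import *
o=observe();print(o['torque'])"
```

```text
time: 19.25
tool_pos: [0.5569, -0.132, 0.3095]
tool_rot: [-3.14, 0.001, 0.917]
contact_force: [-5.7, 1.7, -4.3]
opening: 0.0117
grip_force: 25.0
[0.18279486 0.76617959 0.00675466]
```

```bash
python3 -m jog '[[[0,-0.001,0.001],0.015,0.95],[[0,-0.001,0.001],0.035,0.95],[[0,-0.001,0.001],0.055,0.95],[[0,-0.001,0.001],0.075,0.95],[[0,-0.001,0.001],0.095,0.95],[[0,-0.001,0.001],0.112,0.95],[[0,-0.001,0.001],0.121,0.95],[[0,-0.001,0.001],0.121,0.95],[[0,-0.001,0.001],0.121,0.95]]' 25
python3 - <<'E'
from h import *
t=cams.read_camera("top");s=cams.read_camera("side")
o=observe();print(o['torque'],o['contact_force'],np.degrees(o['tool_rot'][2]))
R=lambda v:np.round(v,4).tolist()
for c in("top","side"):
 for i in range(2):
  for k in("sight","mirror","mirror_centre","vial_c"):print(c,k,[R(d["position"]) for d in models.pinpoint(k,c)[:6] if d["position"][1]<-.1])
a=cv2.resize(s[100:200,250:330],(400,500),interpolation=cv2.INTER_CUBIC);b=cv2.resize(t[150:230,290:370],(400,400),interpolation=cv2.INTER_CUBIC)
b=np.vstack([b,np.zeros((100,400,3),np.uint8)])
cv2.imwrite("pics/s6.png",np.hstack([a,b])[:,:,::-1])
E
```

```text
time: 20.38
tool_pos: [0.5565, -0.1317, 0.3095]
tool_rot: [-3.14, 0.001, 0.538]
contact_force: [-6.1, 1.4, 0.1]
opening: 0.012
grip_force: 25.0
[0.47560885 0.99649674 0.11052006] [-7.2664265   2.73106616 -0.08729679] 30.800452250994883
top sight []
top mirror [[0.5301, -0.2854, 0.06]]
top mirror_centre []
top vial_c []
top sight []
top mirror [[0.5301, -0.2854, 0.06]]
top mirror_centre []
top vial_c []
side sight []
side mirror []
side mirror_centre [[0.5554, -0.1299, 0.0919], [0.556, -0.1304, 0.1493]]
side vial_c [[0.5306, -0.286, 0.0557]]
side sight []
side mirror []
side mirror_centre [[0.5554, -0.1299, 0.0919], [0.556, -0.1304, 0.1493]]
side vial_c [[0.5306, -0.286, 0.0557]]
```

View pics/s6.png

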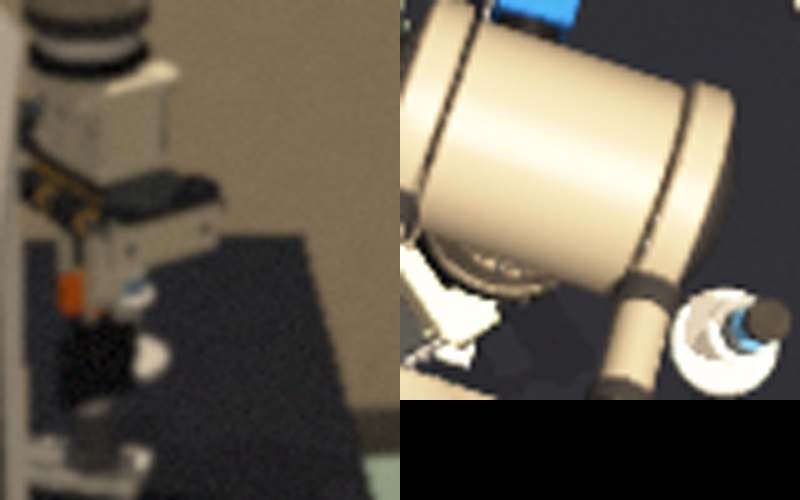

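The mirror frame has turned with the gripper: it is broadside at side (100,360). The vial stands on the pedestal, and the yaw of 30.8° matches the computed 30.7°. I'll settle and hand in.

```bash
python3 -m jog '[[[0,0,0],0,0.95],[[0,0,0],0,0.95],[[0,0,0],0,0.95],[[0,0,0],0,0.95]]' 30 && python3 -c "
from cell import robot
print(robot.hand_in())"
```

```text
time: 21.78
tool_pos: [0.5566, -0.1317, 0.3095]
tool_rot: [-3.14, 0.001, 0.538]
contact_force: [-6.1, 2.6, 0.5]
opening: 0.0119
grip_force: 30.0
the job is handed in; nothing more can be done
None
```

I handed the job in at about 21.8 s. The blue vial stands upright in the middle of the pedestal, released. The gripper holds the knob steady with the mirror at about 0.72 rad, the angle computed (to about 0.3°) to put the vial mid-view; I had no picture from the inspection camera to confirm it.

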